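Hang the blue key in the key cabinet

TASK

Put the blue-fob key away: lower it through the open hatch on top of the key cabinet and hang it by its window on the hook inside, so that it hangs freely and is at rest. Do not touch the cabinet's frame, panels or floor with the key or the gripper, and leave the red-fob key standing where it is.

Things in the scene. Friction and masses are not known exactly. Their poses are not given: they have to be found in the camera images.
- blue_fob_center (a point): Centre (71 mm up) of the upright blue key fob, 142 mm tall, 0.13 to 0.21 kg. Steel foot 30 (x) x 50 (y) x 12 mm; blue plate 14 thick (x), 44 wide (y); top grip block 20 (x) x 28 (y) x 38 mm high, its middle 52 mm above this point. A window 28 wide (y), 42 mm high, centred here, runs through along x. Same after a half turn about z (up).
- red_fob_center (a point): The same point of the red key fob, of the same shape and size as the blue one: a bystander that must stay standing where it is.
- hook_seat (a point): Top of the rigid yellow hook's level 8 mm bar, where the window's upper edge is to rest; 135 mm above the desk. z up, x along the bar towards the blue plate that carries it (60 mm wide, face 26 mm away in +x). In -x the bar is level for 24 mm, then turns up; the tip rises 10 mm above the bar's top and ends 37 mm from here. The hook may be touched.
- key_cabinet: Fixed open-topped cabinet, grey frame, clear panels: 174 (x) x 154 (y) mm, rim 180 mm high. Origin: centre of underside; z up, x from the side near the robot to the hook's wall. Hatch and inside 150 (x) x 130 (y) mm, centred; floor 10 mm thick. Hook seat at x 43, y 0, z 135 mm. 81 mm free between hook tip and the -x wall, to lower the fob past the tip.
Not all that is in view belongs to the job. Leave any white look-alike of the part that bears blue_fob_center alone.

How it is judged:
At the end, for the whole second after the job is handed in: The blue fob hangs by its window on the hook: window centre 15 to 27 mm below the hook seat, within 15 mm sideways, at most 25 mm towards the tip or 20 mm towards the wall; within 0.2 rad of plumb, slower than 30 mm/s; the red fob within 20 mm of its start (x of blue_fob_center in the frame of hook_seat between -0.025 and 0.02 m and y of blue_fob_center in the frame of hook_seat between -0.015 and 0.015 m and z of blue_fob_center in the frame of hook_seat between -0.027 and -0.015 m and angle between blue_fob_center's own z axis and vertical below 0.2 rad and linear speed of blue_fob below 0.03 m/s and distance of red_fob_center from where it was at the start of the episode below 0.02 m); the robot touches nothing.
It fails at once if the cabinet (frame, panels or floor, not the hook) is touched with more than 1 N by anything (contact force between key_cabinet and anything else above 1 N).
It fails at once if the red fob is moved by more than 20 mm (distance of red_fob_center from where it was at the start of the episode above 0.02 m).
It also fails if it takes over 45 s, if anything falls off the work surface, if the arm or the gripper's body presses on something with over 40 N, if the wrist force passes 120 N, or if a joint passes its speed limit or range.

ROBOT

A 7-joint arm with a two-finger parallel gripper is mounted at the origin on the work surface. World frame = base frame: x ahead of the robot, y to its left, z up, the work surface at z = 0. Lengths are in m, angles in rad, forces in N, time in s.
With the tool pointing down it reaches from about 0.425 to 0.8 m from the base axis. Payload 8.3 kg.
Tool frame: the origin (TCP) lies midway between the tips of the shut fingers; the grasp point (between the pads) lies 19 mm behind it; z points along the fingers, y is the direction in which the jaws open and shut (so a half turn about z gives the same grasp; the last joint's range is limited). The gripper opens to 85 mm and grips with 20 to 120 N. Pads are 22 mm wide; open, the fingers measure 114 mm over their backs; the gripper's body (76 mm by 85 mm) begins 54 mm behind the grasp point. The pads swing forward as they close: fully open they stand 13 mm farther back than shut.
Start: joints at [-1.204, 0.383, 0.016, 1.37, -0.006, 1.388, -0.046], TCP at [0.26, 0.568, 0.231] pointing down, gripper open.
Joint ranges: [-2.95, 2.95], [-0.25, 2.06], [-1.52, 1.56], [0.18, 2.33], [-1.44, 4.58], [0.02, 2.06], [-3.01, 3.01]. Speed limits (rad/s): [2.39, 2.39, 3.01, 3.01, 3.14, 3.14, 3.14].

INTERFACE

Orientations are given as a 3x3 rotation matrix whose columns are the frame's x, y, z axes.
In Python, from bench import env gives the robot as it stands.
- The arm moves only by the tool step_arm, never from a script. Its argument "motion" is a list of rows, each a list of 7 numbers: the turn, a rotation vector about the tool's x, y, z in units of 6 degrees (1.0 is 6 degrees), then the shift along the tool's x, y, z in units of 25 mm (1.0 is 25 mm), then the finger opening in mm, from 0 to 85.4. A call has 1 to 10 rows; each row shifts and turns the commanded pose from where the row before left it, along the tool's axes as they then stand; what a row does not reach is not made up. A row lasts 1/10 s, in which the tool goes at most 50 mm and 8.59 degrees, less where a joint would pass 70% of its speed; a pose out of reach is approached as far as the arm can. A call is refused whole if a number of a shift passes 1 or a number of a turn 1, either way. A call with a gripper value outside its range is refused whole. The fingers move at their own pace and stop on an object; "squeeze" is the grip in N (left out, the last holds). Time passes only in rows, so rows that do not move let the fingers close. It gives the time, the measured TCP pose, the force and the opening at its end, in the units of the state.
- env.get_state(): the state, without advancing time (a new reading comes with each control period).
- env.get_image(name): name is "scene" or "side" or "wrist"; returns a dict with "color" (384x512x3 uint8, red, green, blue), "depth" (384x512 float32, m along the optical axis (not along the pixel's ray), 0 where there is no reading), "fx", "fy", "cx", "cy" (pixels), "R" (3x3) and "t" (3): a world point X has camera coordinates R X + t; the wrist camera has in their place "tool_from_camera" (4x4, takes a point from camera to tool coordinates, whose origin is the TCP and whose axes are the flange's). Camera axes: x right, y down, z forward; pixel columns grow to the right and rows downward; lengths in m; the calibration is good to about 2 mm. The wrist camera is an equidistant fisheye: a pixel r from the principal point sees the ray r / f radians off the axis. A picture is of the moment at which its call begins: read the wrist's pose just before it.
- env.sign_off(): hands the job in, once; it reports no verdict.
The state is a dict: "time_s": time; "joint_positions": joint angles; "qd": joint speeds; "effort": joint torques, N m; "tool_pos": TCP position; "orientation": TCP orientation; "ft_force": force on the tool from outside, world axes, zero at the start; "torque": the same for the moment, N m; "opening": opening from 0.0 (shut) to 1.0 (fully open).
Only numpy, scipy, OpenCV 4.12 (cv2) and the standard library are available. Lean on these libraries where they do the work, as an engineer would, in place of code of your own. Each camera call takes 0.05 s, during which the arm holds its last target.

## Working session

There is one attempt and no reset: what is moved stays moved. The work goes in short steps, Python scripts to look and compute and a tool call to move; the robot and the scene stay as the last step left them, time stands still between calls to the robot, and variables do not carry over. Pictures are saved under pics/ and viewed, and the job is handed in when it is done.

Besides the shell and the picture viewer there is one more tool, called after "Request:" by a JSON object that holds its "fn" and its "kwargs". step_arm: Moves the arm, as the interface text tells. Its arguments: {"type":"object","properties":{"motion":{"type":"array"},"squeeze":{"type":"number"}},"required":["motion"]}

```bash
mkdir -p pics; ls
python3 - <<'E'
from bench import env
import cv2,numpy as np,pickle
s=env.get_state();print({k:np.round(v,3).tolist() for k,v in s.items()})
d={}
for n in("scene","side","wrist"):
    i=env.get_image(n);d[n]=i;cv2.imwrite(f"pics/{n}0.png",i["color"][:,:,::-1])
    print(n,i["fx"],i["cx"],i["cy"],i.get("R"),i.get("t"),i.get("tool_from_camera"))
pickle.dump(d,open("d0.pkl","wb"))
E
```

```text
pics
{'time_s': 0.0, 'joint_positions': [-1.204, 0.384, 0.016, 1.371, -0.006, 1.388, -0.047], 'qd': [-0.0, -0.001, -0.0, 0.0, -0.001, 0.0, 0.001], 'effort': [-0.001, -62.76, 0.844, -37.184, 0.017, 0.014, -0.0], 'tool_pos': [0.26, 0.568, 0.23], 'orientation': [[-0.909, 0.417, -0.001], [0.417, 0.909, -0.002], [-0.0, -0.002, -1.0]], 'ft_force': [-0.373, 0.518, 0.028], 'torque': [-0.002, -0.012, -0.017], 'opening': 0.998}
scene 497.2997648175869 245.79405094544484 190.3074215624272 [[ 0.50506829  0.86303452  0.00879982]
 [ 0.7263541  -0.41952844 -0.54443145]
 [-0.46617136  0.28136685 -0.83875918]] [-0.27013014 -0.27558173  1.46573284] None
side 453.50184453421286 256.6948387399936 197.18800435272084 [[ 0.66130977 -0.74998281 -0.01397043]
 [-0.53564789 -0.45911445 -0.70872792]
 [ 0.52511972  0.47617193 -0.70534358]] [-0.31735866  0.35423498  0.70250342] None
wrist 297.3186396354542 257.16508472340223 188.5368698570623 None None [[ 8.38665790e-04 -9.58252183e-01 -2.85923154e-01  7.23022116e-02]
 [ 9.99999454e-01  9.81969799e-04 -3.57821217e-04  1.89213143e-04]
 [ 6.23650865e-04 -2.85922698e-01  9.58252483e-01 -1.42686464e-01]
 [ 0.00000000e+00  0.00000000e+00  0.00000000e+00  1.00000000e+00]]
```

View pics/scene0.png

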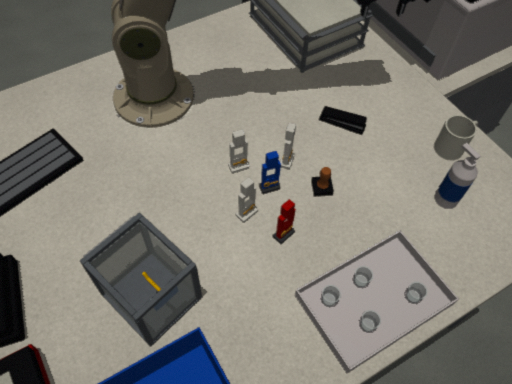

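View pics/side0.png

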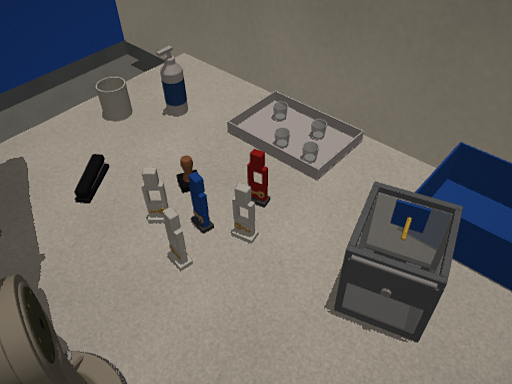

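View pics/wrist0.png

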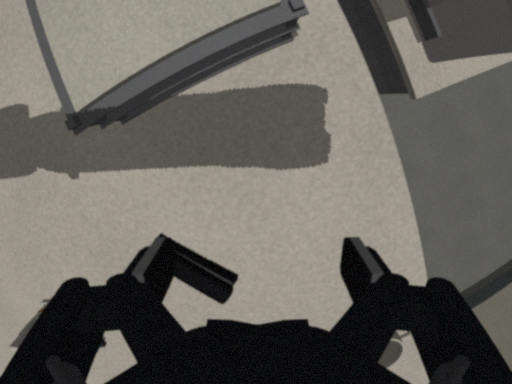

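The scene view shows the blue fob at (270,172), the red fob at (286,220), three white look-alikes at (238,150), (289,145) and (247,198), and the cabinet at (145,275) with its yellow hook at (150,282). In the side view the blue fob is at (200,202), the red at (258,178), the whites at (153,195), (176,238) and (244,212), and the cabinet at (400,260). The only blue upright fob with a steel foot is the one at scene (270,172). The other blue items are the bin, the bottle label and the hook plate.

```bash
cat > h.py <<'E'
import numpy as np,cv2
def cloud(i):
    d=i["depth"];v,u=np.mgrid[:d.shape[0],:d.shape[1]]
    P=np.stack([(u-i["cx"])/i["fx"]*d,(v-i["cy"])/i["fy"]*d,d],-1)
    W=(P-i["t"])@i["R"]; W[d==0]=np.nan
    return W
def hsv(i): return cv2.cvtColor(i["color"],cv2.COLOR_RGB2HSV)
def comps(m,mn=20):
    n,l,s,c=cv2.connectedComponentsWithStats(m.astype(np.uint8))
    return [(l==k,s[k],c[k]) for k in range(1,n) if s[k][4]>=mn]
E
python3 - <<'E'
import pickle
from h import *
d=pickle.load(open("d0.pkl","rb"))
for n in("scene","side"):
    i=d[n];h=hsv(i);W=cloud(i);H,S,V=h[...,0],h[...,1],h[...,2]
    for col,m in(("blue",(H>105)&(H<130)&(S>150)&(V>40)),("red",((H<6)|(H>174))&(S>170)&(V>60)),("yel",(H>15)&(H<32)&(S>170)&(V>100))):
        for mm,s,c in comps(m,25):
            w=W[mm];w=w[~np.isnan(w[:,0])]
            if len(w)==0: continue
            print(n,col,s.tolist(),np.round(np.percentile(w,[3,50,97],axis=0),3).tolist())
a=d["scene"]["color"][115:250,210:345,::-1];b=d["side"]["color"][140:275,130:265,::-1]
cv2.imwrite("pics/crop.png",np.hstack([cv2.resize(x,None,fx=2.9,fy=2.9,interpolation=cv2.INTER_CUBIC) for x in(a,b)]))
a=d["scene"]["color"][205:345,75:215,::-1];b=d["side"]["color"][180:335,320:475,::-1]
cv2.imwrite("pics/crop2.png",np.hstack([cv2.resize(x,(390,390),interpolation=cv2.INTER_CUBIC) for x in(a,b)]))
E
```

```text
scene blue [262, 151, 18, 38, 355] [[0.436, 0.102, 0.039], [0.447, 0.121, 0.105], [0.453, 0.141, 0.145]]
scene blue [439, 177, 30, 25, 371] [[0.687, 0.466, 0.043], [0.713, 0.472, 0.074], [0.729, 0.494, 0.104]]
scene blue [99, 328, 131, 56, 3724] [[0.713, -0.389, 0.003], [0.72, -0.273, 0.018], [0.797, -0.215, 0.112]]
scene red [277, 200, 18, 38, 312] [[0.57, 0.059, 0.034], [0.582, 0.072, 0.107], [0.589, 0.095, 0.145]]
scene yel [142, 272, 19, 19, 101] [[0.525, -0.262, 0.01], [0.587, -0.255, 0.136], [0.61, -0.246, 0.145]]
side blue [0, 0, 124, 94, 8138] [[0.825, 2.2, -0.643], [1.132, 2.217, -0.462], [1.575, 2.234, -0.244]]
side blue [163, 80, 23, 25, 409] [[0.669, 0.468, 0.042], [0.683, 0.475, 0.073], [0.71, 0.499, 0.103]]
side blue [415, 143, 97, 147, 7895] [[0.708, -0.415, 0.004], [0.869, -0.32, 0.041], [0.927, -0.215, 0.11]]
side blue [189, 171, 21, 56, 617] [[0.43, 0.103, 0.024], [0.437, 0.113, 0.098], [0.448, 0.142, 0.143]]
side blue [391, 200, 40, 33, 772] [[0.616, -0.27, 0.11], [0.624, -0.244, 0.143], [0.632, -0.217, 0.165]]
side red [248, 149, 20, 52, 564] [[0.565, 0.06, 0.02], [0.572, 0.076, 0.102], [0.585, 0.098, 0.143]]
side yel [401, 217, 10, 23, 92] [[0.564, -0.262, 0.133], [0.596, -0.251, 0.135], [0.62, -0.243, 0.145]]
```

View pics/crop.png

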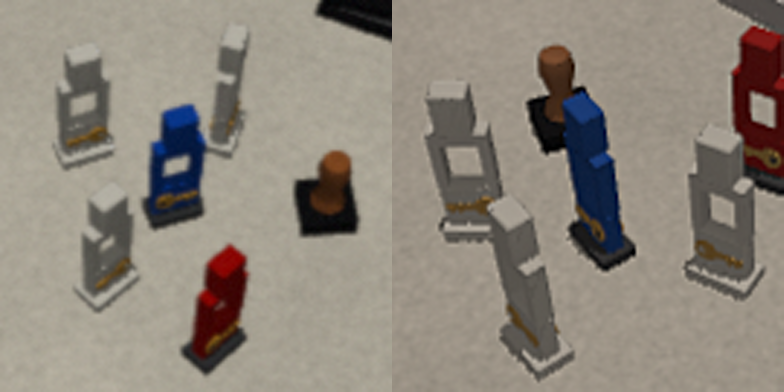

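View pics/crop2.png

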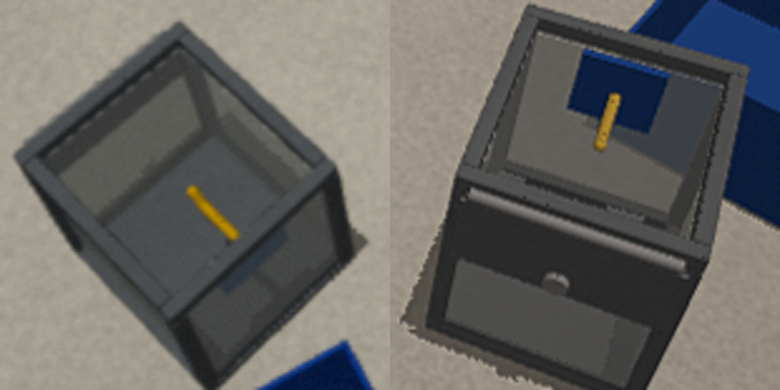

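The crop confirms it: the blue fob with the dark steel foot is at scene (270,172) and side (200,202), with whites on three sides. The crop of the cabinet shows the hook bar running to the blue plate on the far wall. Next I'll measure tops, yaws and the cabinet rim.

Run:
```python
import pickle
from h import *
d=pickle.load(open("d0.pkl","rb"))
def ray(i,uv):
    p=np.array([(uv[0]-i["cx"])/i["fx"],(uv[1]-i["cy"])/i["fy"],1.]);return -i["R"].T@i["t"],i["R"].T@p
for n in("scene","side"):
    i=d[n];h=hsv(i);W=cloud(i);H,S,V=h[...,0],h[...,1],h[...,2]
    # tops of all fobs
    m=(W[...,2]>0.136)&(W[...,2]<0.149)&(W[...,0]<0.63)&(W[...,0]>.35)&(W[...,1]>-.1)&(W[...,1]<.25)
    for mm,s,c in comps(m,15):
        w=W[mm];r=cv2.minAreaRect((w[:,:2]*1000).astype(np.float32))
        print(n,"top",c.round(),i["color"][mm].mean(0).round(),np.round(w.mean(0),4),[np.round(x,1) for x in r])
    # rim
    m=(W[...,2]>0.174)&(W[...,2]<0.187)&(W[...,1]<-.1)&(W[...,1]>-.4)&(W[...,0]>.4)&(W[...,0]<.75)
    w=W[m];r=cv2.minAreaRect((w[:,:2]*1000).astype(np.float32))
    print(n,"rim",len(w),np.median(w[:,2]),[np.round(x,1) for x in r],np.round(cv2.boxPoints(r)).tolist())
    # blue plate faces: fit vertical face line
    m=(H>105)&(H<130)&(S>150)&(V>40)&(W[...,0]>.4)&(W[...,0]<.5)&(W[...,1]>.05)&(W[...,1]<.2)&(W[...,2]<.10)
    w=W[m]; q=w[:,:2]-w[:,:2].mean(0);u,s,vt=np.linalg.svd(q,full_matrices=False)
    print(n,"plate",len(w),w.mean(0).round(4),s/np.sqrt(len(w)),np.degrees(np.arctan2(vt[0,1],vt[0,0])))
    m=(H>105)&(H<130)&(S>150)&(V>40)&(W[...,0]>.6)&(W[...,0]<.66)&(W[...,1]<-.2)&(W[...,1]>-.28)&(W[...,2]<.17)&(W[...,2]>.105)
    w=W[m]
    if len(w)>20:
        q=w[:,:2]-w[:,:2].mean(0);u,s,vt=np.linalg.svd(q,full_matrices=False)
        print(n,"hookplate",len(w),w.mean(0).round(4),s/np.sqrt(len(w)),np.degrees(np.arctan2(vt[0,1],vt[0,0])))
    # hook line at z 0.135..: ray-cast pixels onto z=.135
    m=(H>15)&(H<32)&(S>150)&(V>90)&(W[...,1]<-.2)&(W[...,1]>-.3)&(W[...,2]>.1)
    w=W[m];pc=[]
    for v,u in np.argwhere(m):
        o,r=ray(i,(u,v));pc.append((o+r*((.135-o[2])/r[2]))[:2])
    pc=np.array(pc);rr=cv2.minAreaRect((pc*1000).astype(np.float32));print(n,"hook",len(pc),[np.round(x,1) for x in rr],np.round(cv2.boxPoints(rr)).tolist(),w.mean(0))
```

```text
scene top [290. 128.] [157. 154. 143.] [0.395  0.2071 0.1422] [array([393.5, 208.4]), array([19.7, 30.2]), np.float64(41.2)]
scene top [239. 136.] [128. 126. 117.] [0.3533 0.087  0.1408] [array([354.1,  86.5]), array([ 7.1, 26.9]), np.float64(0.7)]
scene top [272. 156.] [ 19.  53. 119.] [0.4439 0.1228 0.142 ] [array([441.6, 123.3]), array([26.6, 22.4]), np.float64(76.6)]
scene top [247. 183.] [156. 153. 142.] [0.482  0.0316 0.1423] [array([480.1,  32.6]), array([22. , 28.5]), np.float64(10.6)]
scene top [287. 205.] [123.  17.  13.] [0.5782 0.0796 0.1423] [array([577.2,  80.4]), array([22.2, 28.6]), np.float64(7.1)]
scene rim 2007 0.18068692861657795 [array([ 556. , -263.6]), array([181. , 155.6]), np.float64(16.2)] [[447.0, -214.0], [491.0, -364.0], [665.0, -313.0], [621.0, -164.0]]
scene plate 164 [0.4465 0.1223 0.0591] [0.01449639 0.00307474] -100.13902349805925
scene hook 96 [array([ 586.6, -254.8]), array([53.1,  8.2]), np.float64(14.2)] [[560.0, -257.0], [562.0, -265.0], [613.0, -252.0], [611.0, -244.0]] [ 0.58840423 -0.2548291   0.13717644]
side top [257. 154.] [107.  22.  19.]
[... 403 characters left out ...]
0.3,  34.6]), array([23.5, 29.3]), np.float64(11.9)]
side top [172. 210.] [162. 155. 143.] [0.3519 0.0907 0.1425] [array([351.4,  88.6]), array([21.6,  3.6]), np.float64(82.4)]
side rim 2728 0.1800343275266326 [array([ 554.2, -263. ]), array([183.7, 154.3]), np.float64(16.2)] [[445.0, -215.0], [488.0, -363.0], [664.0, -312.0], [621.0, -163.0]]
side plate 320 [0.4376 0.1172 0.062 ] [0.01546019 0.0040224 ] -98.37127565185006
side hookplate 769 [ 0.6241 -0.2436  0.1406] [0.01741667 0.00139019] -73.86775724030619
side hook 101 [array([ 597.4, -250.8]), array([56.7,  7.2]), np.float64(16.3)] [[569.0, -255.0], [571.0, -262.0], [626.0, -246.0], [624.0, -239.0]] [ 0.59593771 -0.25130462  0.13616862]
```

Both views agree:
- **Blue fob:** (0.441, 0.124), wide axis at about 79°.
- **Cabinet:** centre (0.555, -0.263), yaw 16.2°.
- **Hook seat:** (0.596, -0.251), which lies on the measured hook line.

All top heights read about 0.142 m. I'll grip the block across its 28 mm width, turning the tool first and then travelling.

Request:
{"fn": "step_arm", "kwargs": {"motion": [[0, 0, -0.76, 0, 0, 0, 60], [0, 0, -0.76, 0, 0, 0, 60], [0, 0, -0.75, 0, 0, 0, 60], [0, 0, 0, -0.5, -0.8, 0, 60], [0, 0, 0, -0.5, -0.8, 0, 60], [0, 0, 0, -0.5, -0.8, 0, 60], [0, 0, 0, -0.5, -0.8, 0, 60], [0, 0, 0, -0.5, -0.8, 0, 60], [0, 0, 0, -0.5, -0.8, 0, 60], [0, 0, 0, -0.5, -0.8, 0, 60]], "squeeze": 40}}

```text
time_s: 1.15
tool_pos: [0.3197, 0.4129, 0.231]
orientation: [[-0.982, 0.191, -0.0], [0.191, 0.982, -0.0], [0.0, -0.0, -1.0]]
ft_force: [0.2, 0.4, 0.3]
opening: 0.7
```

Request:
{"fn": "step_arm", "kwargs": {"motion": [[0, 0, 0, -0.5, -0.8, 0, 60], [0, 0, 0, -0.5, -0.8, 0, 60], [0, 0, 0, -0.5, -0.8, 0, 60], [0, 0, 0, -0.5, -0.8, 0, 60], [0, 0, 0, -0.5, -0.8, 0, 60], [0, 0, 0, -0.5, -0.8, 0, 60], [0, 0, 0, -0.5, -0.8, 0, 60], [0, 0, 0, -0.5, -0.8, 0, 60], [0, 0, 0, -0.5, -0.8, 0, 60], [0, 0, 0, -0.5, -0.8, 0, 60]]}}

```text
time_s: 2.15
tool_pos: [0.4042, 0.1928, 0.2311]
orientation: [[-0.982, 0.191, -0.0], [0.191, 0.982, -0.0], [0.0, -0.0, -1.0]]
ft_force: [0.6, 0.6, -0.5]
opening: 0.698
```

Request:
{"fn": "step_arm", "kwargs": {"motion": [[0, 0, 0, -0.5, -0.8, 0, 60], [0, 0, 0, -0.5, -0.8, 0, 60], [0, 0, 0, -0.5, -0.8, 0, 60], [0, 0, 0, 0, 0, 0, 60], [0, 0, 0, 0, 0, 0, 60]]}}

```text
time_s: 2.65
tool_pos: [0.4293, 0.1276, 0.2312]
orientation: [[-0.981, 0.192, -0.0], [0.192, 0.981, 0.0], [0.0, 0.0, -1.0]]
ft_force: [-0.2, 0.8, 0.2]
opening: 0.702
```

Request:
{"fn": "step_arm", "kwargs": {"motion": [[0, 0, 0, -0.49, -0.05, 0, 60], [0, 0, 0, 0, 0, 0, 60], [0, 0, 0, 0, 0, 0, 60]]}}

```text
time_s: 2.95
tool_pos: [0.4414, 0.1246, 0.2311]
orientation: [[-0.982, 0.19, -0.0], [0.19, 0.982, -0.0], [0.0, -0.001, -1.0]]
ft_force: [-0.0, -0.4, -0.4]
opening: 0.702
```

```bash
cat >> h.py <<'E'
def wcloud(i,s):
    d=i["depth"];v,u=np.mgrid[:d.shape[0],:d.shape[1]]
    x=(u-i["cx"])/i["fx"];y=(v-i["cy"])/i["fy"];th=np.hypot(x,y);k=np.tan(th)/np.maximum(th,1e-9)
    k[th>1.4]=np.nan
    P=np.stack([x*k*d,y*k*d,d],-1);T=i["tool_from_camera"]
    P=P@T[:3,:3].T+T[:3,3];W=P@np.array(s["orientation"]).T+np.array(s["tool_pos"]);W[d==0]=np.nan
    return W
E
python3 - <<'E'
from bench import env
from h import *
s=env.get_state();i=env.get_image("wrist")
print(s["tool_pos"],np.round(s["joint_positions"],2))
cv2.imwrite("pics/w1.png",i["color"][:,:,::-1])
W=wcloud(i,s);h=hsv(i);H,S,V=h[...,0],h[...,1],h[...,2]
m=(H>105)&(H<130)&(S>150)&(V>30)&(W[...,2]>.134)&(W[...,2]<.15)
for mm,st,c in comps(m,30):
    w=W[mm];r=cv2.minAreaRect((w[:,:2]*1000).astype(np.float32));print(st,c,w.mean(0),r)
E
```

```text
[0.44136634 0.12463244 0.23108217] [-0.67  0.01  0.33  1.81 -0.    1.31  1.04]
[243 179  34  24 742] [259.17115903 190.38948787] [0.44029525 0.12645826 0.14137284] ((441.3564147949219, 126.70694732666016), (27.48887825012207, 18.725940704345703), 80.21546936035156)
```

View pics/w1.png

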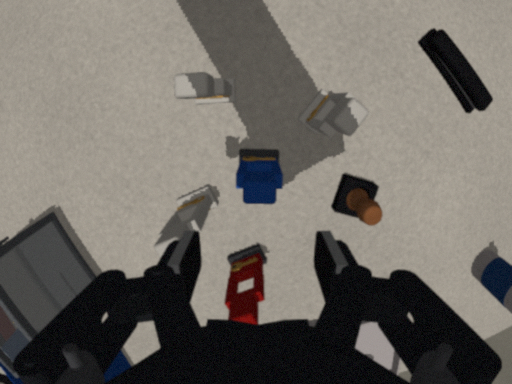

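The wrist view shows the blue block top at (259,190), centred between the open fingers and clear of its neighbours. The new fix is (0.441, 0.126) at 80°, within 2 mm of the first. Descending to grip.

Request:
{"fn": "step_arm", "kwargs": {"motion": [[0, 0, -0.1, 0, 0.05, 0.6, 60], [0, 0, 0, 0, 0, 0.6, 60], [0, 0, 0, 0, 0, 0.6, 60], [0, 0, 0, 0, 0, 0.6, 60], [0, 0, 0, 0, 0, 0.6, 60], [0, 0, 0, 0, 0, 0.6, 60], [0, 0, 0, 0, 0, 0.6, 60], [0, 0, 0, 0, 0, 0.4, 60], [0, 0, 0, 0, 0, 0.24, 60], [0, 0, 0, 0, 0, 0, 60]]}}

```text
time_s: 4.0
tool_pos: [0.441, 0.1254, 0.1097]
orientation: [[-0.984, 0.18, -0.001], [0.18, 0.984, -0.001], [0.001, -0.001, -1.0]]
ft_force: [-0.7, 1.1, 0.1]
opening: 0.702
```

Request:
{"fn": "step_arm", "kwargs": {"motion": [[0, 0, 0, 0, 0, 0, 35], [0, 0, 0, 0, 0, 0, 35], [0, 0, 0, 0, 0, 0, 35], [0, 0, 0, 0, 0, 0, 20], [0, 0, 0, 0, 0, 0, 15], [0, 0, 0, 0, 0, 0, 15], [0, 0, 0, 0, 0, 0, 15], [0, 0, 0, 0, 0, 0, 15]], "squeeze": 40}}

```text
time_s: 4.8
tool_pos: [0.442, 0.1258, 0.1108]
orientation: [[-0.984, 0.18, 0.001], [0.18, 0.984, 0.001], [-0.001, 0.001, -1.0]]
ft_force: [-0.6, 1.6, 5.6]
opening: 0.324
```

Request:
{"fn": "step_arm", "kwargs": {"motion": [[0, 0, 0, 0, 0, -0.3, 15], [0, 0, 0, 0, 0, -0.6, 15], [0, 0, 0, 0, 0, -0.9, 15], [0, 0, 0, 0, 0, -1, 15], [0, 0, 0, 0, 0, -1, 15], [0, 0, 0, 0, 0, -1, 15], [0, 0, 0, 0, 0, -1, 15], [0, 0, 0, 0, 0, -1, 15], [0, 0, 0, 0, 0, -0.9, 15], [0, 0, 0, 0, 0, -0.6, 15]]}}

```text
time_s: 5.8
tool_pos: [0.4414, 0.1252, 0.3194]
orientation: [[-0.983, 0.181, 0.001], [0.181, 0.983, 0.0], [-0.0, 0.0, -1.0]]
ft_force: [0.0, -0.4, -1.3]
opening: 0.325
```

Request:
{"fn": "step_arm", "kwargs": {"motion": [[0, 0, 0, 0, 0, -0.3, 15], [0, 0, 0, 0, 0, 0, 15], [0, 0, 0, 0, 0, 0, 15]]}}

```text
time_s: 6.1
tool_pos: [0.4411, 0.1253, 0.3244]
orientation: [[-0.984, 0.181, -0.001], [0.181, 0.984, -0.001], [0.001, -0.001, -1.0]]
ft_force: [0.9, 0.5, -1.6]
opening: 0.322
```

Run:
```python
from bench import env
from h import *
s=env.get_state();T=np.array(s["tool_pos"]);R=np.array(s["orientation"])
print(T,np.round(s["joint_positions"],2),s["opening"],np.round(s["ft_force"],2))
ims=[]
for n in("scene","side"):
    i=env.get_image(n);ims.append(i["color"][:,:,::-1]);W=cloud(i);h=hsv(i);H,S,V=h[...,0],h[...,1],h[...,2]
    m=(H>105)&(H<130)&(S>150)&(V>30)&(np.linalg.norm(W[...,:2]-T[:2],axis=-1)<.06)
    w=W[m]; pl=w[(w[:,2]<T[2]-.012)]
    print(n,len(w),w.min(0),w.max(0),w.mean(0));
    q=pl[:,:2]-pl[:,:2].mean(0);vt=np.linalg.svd(q)[2];print("plate yaw",np.degrees(np.arctan2(vt[0,1],vt[0,0])))
    v=np.argwhere(m);r0,c0=v.mean(0).astype(int);
    ims[-1]=cv2.resize(ims[-1][max(0,r0-65):r0+65,max(0,c0-65):c0+65],(390,390),interpolation=cv2.INTER_CUBIC)
cv2.imwrite("pics/lift.png",np.hstack(ims))
```

```text
[0.44111311 0.12527955 0.32437776] [-0.68 -0.02  0.33  1.64  0.01  1.52  1.04] 0.3223817062196902 [ 0.86  0.46 -1.56]
scene 567 [0.43305711 0.09916589 0.22590088] [0.45462338 0.14425122 0.35922187] [0.44653853 0.12145179 0.30301816]
plate yaw -101.14894028215448
side 814 [0.42391497 0.10065336 0.22804415] [0.4510073  0.14942883 0.372379  ] [0.43595802 0.11881962 0.29164704]
plate yaw -98.63482265602872
```

View pics/lift.png

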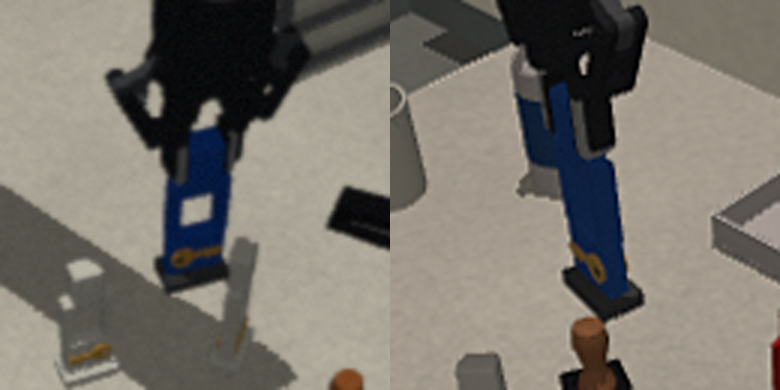

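The fob is held upright at 27.5 mm opening, clear of everything. Turning to the cabinet's yaw, then moving over the free gap on the tip side at (0.522, -0.273).

Request:
{"fn": "step_arm", "kwargs": {"motion": [[0, 0, -0.5, 0, 0, 0, 15], [0, 0, -0.9, 0, 0, 0, 15], [0, 0, -0.9, 0, 0, 0, 15], [0, 0, -0.9, 0, 0, 0, 15], [0, 0, -0.8, 0, 0, 0, 15], [0, 0, -0.43, 0, 0, 0, 15], [0, 0, 0, 0.03, -0.3, 0, 15], [0, 0, 0, 0.06, -0.6, 0, 15], [0, 0, 0, 0.07, -0.8, 0, 15], [0, 0, 0, 0.07, -0.8, 0, 15]]}}

```text
time_s: 7.2
tool_pos: [0.4533, 0.0626, 0.3248]
orientation: [[-0.961, -0.277, -0.001], [-0.277, 0.961, -0.0], [0.001, -0.0, -1.0]]
ft_force: [0.1, -0.2, -1.6]
opening: 0.317
```

Request:
{"fn": "step_arm", "kwargs": {"motion": [[0, 0, 0, 0.07, -0.8, 0, 15], [0, 0, 0, 0.07, -0.8, 0, 15], [0, 0, 0, 0.07, -0.8, 0, 15], [0, 0, 0, 0.07, -0.8, 0, 15], [0, 0, 0, 0.07, -0.8, 0, 15], [0, 0, 0, 0.07, -0.8, 0, 15], [0, 0, 0, 0.07, -0.8, 0, 15], [0, 0, 0, 0.07, -0.8, 0, 15], [0, 0, 0, 0.07, -0.8, 0, 15], [0, 0, 0, 0.07, -0.8, 0, 15]]}}

```text
time_s: 8.2
tool_pos: [0.4919, -0.1345, 0.3248]
orientation: [[-0.961, -0.277, -0.001], [-0.277, 0.961, -0.0], [0.001, 0.0, -1.0]]
ft_force: [0.1, 0.7, -1.1]
opening: 0.324
```

Request:
{"fn": "step_arm", "kwargs": {"motion": [[0, 0, 0, 0.07, -0.8, 0, 15], [0, 0, 0, 0.07, -0.8, 0, 15], [0, 0, 0, 0.07, -0.8, 0, 15], [0, 0, 0, 0.07, -0.8, 0, 15], [0, 0, 0, 0.07, -0.8, 0, 15], [0, 0, 0, 0.06, -0.6, 0, 15], [0, 0, 0, 0.03, -0.4, 0, 15], [0, 0, 0, 0, 0, 0, 15], [0, 0, 0, 0, 0, 0, 15], [0, 0, 0, 0, 0, 0, 15]]}}

```text
time_s: 9.2
tool_pos: [0.5167, -0.2553, 0.3252]
orientation: [[-0.96, -0.279, -0.0], [-0.279, 0.96, 0.001], [-0.0, 0.001, -1.0]]
ft_force: [0.3, 0.3, -1.1]
opening: 0.32
```

Request:
{"fn": "step_arm", "kwargs": {"motion": [[0, 0, 0, 0, -0.4, 0, 15], [0, 0, 0, 0, -0.33, 0, 15], [0, 0, 0, 0, 0, 0, 15], [0, 0, 0, 0, 0, 0, 15]]}}

```text
time_s: 9.6
tool_pos: [0.5215, -0.2742, 0.3251]
orientation: [[-0.961, -0.278, -0.0], [-0.278, 0.961, -0.0], [0.001, -0.0, -1.0]]
ft_force: [0.6, -0.1, -1.0]
opening: 0.321
```

```bash
cat > chk.py <<'E'
from bench import env
from h import *
import sys
tag=sys.argv[1]
s=env.get_state();T=np.array(s["tool_pos"]);R=np.array(s["orientation"])
print(T.round(4),np.round(s["joint_positions"],2),round(s["opening"],3),np.round(s["ft_force"],2))
a=np.radians(16.2);C=np.array([.555,-.2633]);ex=np.array([np.cos(a),np.sin(a)]);ey=np.array([-ex[1],ex[0]])
tocab=lambda w:np.c_[(w[:,:2]-C)@ex,(w[:,:2]-C)@ey,w[:,2]]
print("TCP cab mm",(tocab(T[None])*1000).round(1))
ims=[]
for n in("scene","side","wrist"):
    i=env.get_image(n);W=wcloud(i,s) if n=="wrist" else cloud(i)
    cv2.imwrite(f"pics/{tag}_{n}.png",i["color"][:,:,::-1]);h=hsv(i);H,S,V=h[...,0],h[...,1],h[...,2]
    wc=tocab(W.reshape(-1,3)).reshape(W.shape)*1000
    inn=(abs(wc[...,0])<80)&(abs(wc[...,1])<70)
    m=(H>105)&(H<130)&(S>150)&(V>30)&inn&(wc[...,0]<(T[:2]-C)@ex*1000+22)
    w=wc[m]
    if len(w)>10:
        print(n,"fob",len(w),np.percentile(w,[1,50,99],axis=0).round(0).tolist())
        for z0 in range(20,400,20):
            k=w[(w[:,2]>=z0)&(w[:,2]<z0+20)]
            if len(k)>8: print("   z",z0,len(k),"x",np.percentile(k[:,0],[5,50,95]).round(1),"y",np.percentile(k[:,1],[2,98]).round(1))
    m=(H>15)&(H<32)&(S>150)&(V>80)&inn&(wc[...,2]>115)&(wc[...,2]<160)
    w=wc[m]
    if len(w)>10: print(n,"hook",len(w),np.percentile(w,[2,50,98],axis=0).round(1).tolist())
    if n!="wrist":
        r,c=(275,145) if n=="scene" else (240,400)
        y0=max(0,r-105);x0=max(0,min(c-105,512-210));ims.append(cv2.resize(i["color"][y0:y0+210,x0:x0+210,::-1],(400,400),interpolation=cv2.INTER_CUBIC))
cv2.imwrite(f"pics/{tag}.png",np.hstack(ims))
E
python3 chk.py over
```

```text
[ 0.5215 -0.2742  0.3251] [-0.11  0.33  0.73  1.32 -0.22  1.57  2.45] 0.321 [ 0.62 -0.13 -0.98]
TCP cab mm [[-35.2  -1.2 325.1]]
scene fob 698 [[-41.0, -25.0, 227.0], [-29.0, -2.0, 313.0], [-24.0, 18.0, 359.0]]
   z 220 44 x [-34.1 -29.2 -27.9] y [-24.2  18.6]
   z 240 55 x [-32.1 -29.1 -28.1] y [-24.4  17.7]
   z 260 149 x [-38.8 -30.2 -27.7] y [-24.2  18.2]
   z 280 52 x [-31.  -29.  -27.3] y [-24.7  17.6]
   z 300 97 x [-32.2 -28.7 -27.2] y [-24.5  17.4]
   z 320 90 x [-27.4 -25.9 -24.7] y [-16.7  12.1]
   z 340 206 x [-40.3 -28.  -24.8] y [-14.6  11. ]
scene hook 96 [[12.1, -4.6, 132.2], [34.6, -1.5, 136.5], [59.2, 3.1, 146.4]]
side fob 1647 [[-47.0, -28.0, 230.0], [-43.0, -1.0, 313.0], [-29.0, 20.0, 366.0]]
   z 220 134 x [-43.6 -42.2 -40.6] y [-21.6  20.6]
   z 240 140 x [-43.7 -42.2 -40.8] y [-22.3  20.7]
   z 260 289 x [-43.6 -41.4 -31.3] y [-21.6  20.1]
   z 280 121 x [-43.6 -42.4 -40.7] y [-22.3  20.3]
   z 300 286 x [-43.7 -42.2 -38. ] y [-22.5  19.3]
   z 320 250 x [-46.7 -45.  -43. ] y [-15.4  12.7]
   z 340 409 x [-46.3 -44.  -30. ] y [-14.2  11.9]
   z 360 12 x [-48.4 -43.3 -34.7] y [-47.3 -27.8]
side hook 19 [[9.3, -3.1, 134.2], [12.4, -0.2, 142.7], [25.2, 3.2, 146.4]]
wrist fob 6116 [[-47.0, -47.0, 254.0], [-42.0, -2.0, 345.0], [-26.0, 19.0, 398.0]]
   z 220 18 x [-41.9 -41.7 -41.3] y [-2.9 19.7]
   z 240 159 x [-42.1 -41.6 -41.2] y [-21.5  19.4]
   z 260 930 x [-42.  -37.8 -29.9] y [-20.9  18.4]
   z 280 301 x [-42.2 -41.5 -37. ] y [-22.2  19.6]
   z 300 583 x [-42.1 -41.5 -40.9] y [-22.2  19.6]
   z 320 819 x [-44.9 -44.4 -43.5] y [-14.5  11.9]
   z 340 3062 x [-44.9 -40.  -28. ] y [-14.6  11.8]
   z 360 94 x [-47.3 -44.4 -23.7] y [-48.7 -15.1]
   z 380 116 x [-47.1 -45.  -23. ] y [-57.1  -5. ]
wrist hook 27 [[21.2, -2.9, 132.4], [25.2, -0.5, 134.4], [28.2, 3.1, 137.6]]
```

View pics/over.png

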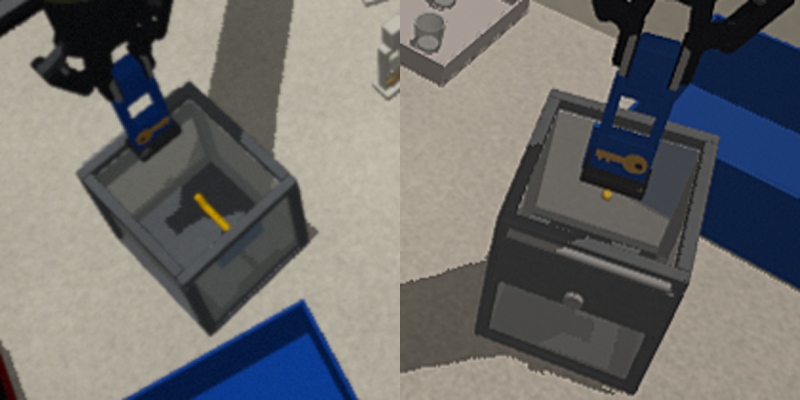

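View pics/over_wrist.png

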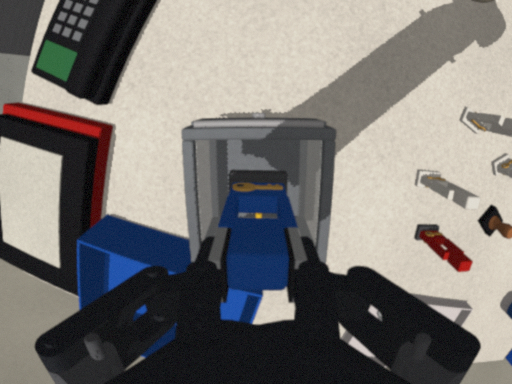

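All three views show the fob plumb: the plate faces stay constant in height, and the centre is at cabinet (-35, -1.5). That leaves 25 mm clear on each side of the foot. The hook lies at y≈0 with its top at 135 mm and its tip at about x 7. Lowering through the hatch.

Request:
{"fn": "step_arm", "kwargs": {"motion": [[0, 0, 0, 0, 0.05, 0.3, 15], [0, 0, 0, 0, 0, 0.5, 15], [0, 0, 0, 0, 0, 0.6, 15], [0, 0, 0, 0, 0, 0.6, 15], [0, 0, 0, 0, 0, 0.6, 15], [0, 0, 0, 0, 0, 0.6, 15], [0, 0, 0, 0, 0, 0.5, 15], [0, 0, 0, 0, 0, 0.3, 15], [0, 0, 0, 0, 0, 0, 15], [0, 0, 0, 0, 0, 0, 15]]}}

```text
time_s: 10.75
tool_pos: [0.5214, -0.2727, 0.2256]
orientation: [[-0.96, -0.279, 0.0], [-0.279, 0.96, -0.0], [-0.0, -0.0, -1.0]]
ft_force: [-0.0, -0.6, -1.0]
opening: 0.32
```

Request:
{"fn": "step_arm", "kwargs": {"motion": [[0, 0, 0, 0, 0, 0.3, 15], [0, 0, 0, 0, 0, 0.5, 15], [0, 0, 0, 0, 0, 0.5, 15], [0, 0, 0, 0, 0, 0.5, 15], [0, 0, 0, 0, 0, 0.32, 15], [0, 0, 0, 0, 0, 0, 15], [0, 0, 0, 0, 0, 0, 15]]}}

```text
time_s: 11.45
tool_pos: [0.5212, -0.2726, 0.1722]
orientation: [[-0.96, -0.279, -0.0], [-0.279, 0.96, -0.0], [0.0, 0.0, -1.0]]
ft_force: [-0.8, 0.4, -0.2]
opening: 0.32
```

```bash
python3 chk.py low
```

```text
[ 0.5212 -0.2726  0.1722] [-0.1   0.4   0.7   1.59 -0.26  1.25  2.49] 0.32 [-0.78  0.36 -0.22]
TCP cab mm [[-35.    0.4 172.2]]
scene fob 502 [[-42.0, -23.0, 76.0], [-29.0, -0.0, 161.0], [-24.0, 20.0, 207.0]]
   z 60 14 x [-30.  -29.3 -28. ] y [-21.4  18.8]
   z 80 15 x [-37.6 -29.3 -27.6] y [-23.1  19.4]
   z 100 130 x [-39.9 -30.  -27.7] y [-22.6  18.3]
   z 120 42 x [-35.8 -28.8 -27.4] y [-22.6  19.7]
   z 140 46 x [-31.3 -28.7 -27.1] y [-23.2  19.6]
   z 160 72 x [-32.4 -27.  -24.4] y [-22.8  17.8]
   z 180 67 x [-27.4 -25.6 -24.5] y [-13.   12.7]
   z 200 113 x [-41.7 -31.9 -25.2] y [-12.4  12.8]
scene hook 96 [[11.9, -4.5, 132.2], [34.3, -1.2, 136.1], [58.2, 3.0, 145.8]]
side fob 626 [[-47.0, -37.0, 146.0], [-43.0, -1.0, 187.0], [-28.0, 21.0, 309.0]]
   z 140 82 x [-43.5 -42.2 -40.5] y [-20.5  21.5]
   z 160 177 x [-46.1 -43.4 -39. ] y [-20.3  20.5]
   z 180 161 x [-46.7 -45.  -43.5] y [-13.1  13.2]
   z 200 190 x [-45.5 -37.7 -28.3] y [-13.1  12.9]
side hook 50 [[41.7, -3.3, 131.9], [54.0, 0.2, 134.7], [67.0, 4.1, 136.8]]
wrist fob 5998 [[-45.0, -45.0, 101.0], [-41.0, 0.0, 191.0], [-27.0, 21.0, 253.0]]
   z 60 19 x [-41.8 -41.4 -41.1] y [-1.3 20.9]
   z 80 32 x [-41.6 -41.3 -40.9] y [-20.1  21.6]
   z 100 965 x [-41.9 -38.3 -29.8] y [-18.4  20.1]
   z 120 285 x [-42.  -41.3 -35.1] y [-20.1  21.8]
   z 140 504 x [-42.  -41.4 -40.7] y [-20.3  21.7]
   z 160 674 x [-44.8 -44.1 -40.9] y [-19.2  19.8]
   z 180 1105 x [-44.9 -44.4 -43.4] y [-12.8  13.7]
   z 200 2262 x [-44.  -36.9 -27.8] y [-12.9  13.5]
   z 220 15 x [-47.4 -46.6 -27. ] y [-51.6 -48.2]
   z 240 90 x [-46.9 -44.8 -22.5] y [-61.4   9.8]
   z 260 47 x [-47.2 -44.4 -43.3] y [-65.4 -29.5]
wrist hook 315 [[25.4, -3.0, 130.9], [41.9, 0.9, 133.7], [59.0, 4.1, 135.1]]
```

View pics/low.png

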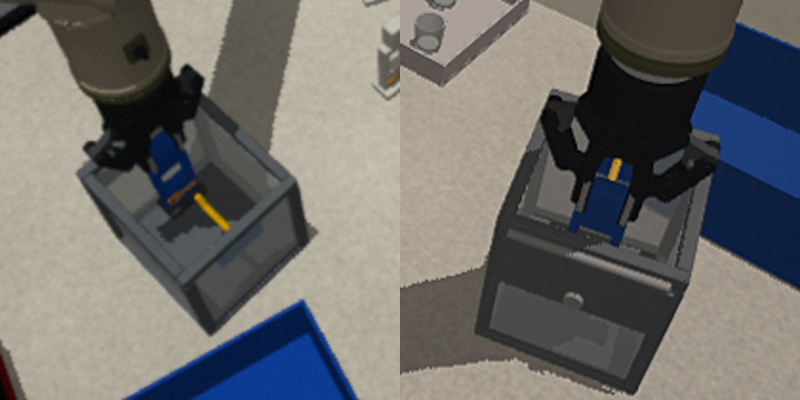

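View pics/low_wrist.png

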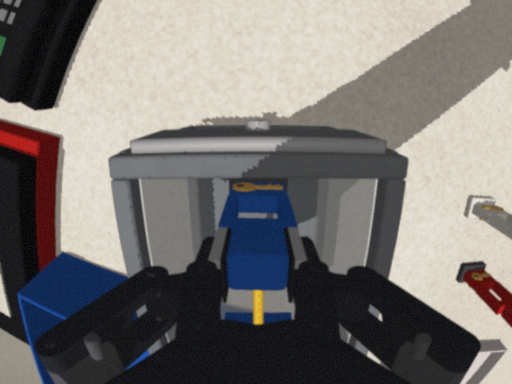

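The fob is inside, centred in the gap and plumb. Its top is at about 205 mm, so the window spans roughly 113–155 mm, around the hook tip at 127–145 mm. Sliding it onto the bar.

Request:
{"fn": "step_arm", "kwargs": {"motion": [[0, 0, 0, -0.2, 0, 0, 15], [0, 0, 0, -0.3, 0, 0, 15], [0, 0, 0, -0.3, 0, 0, 15], [0, 0, 0, -0.3, 0, 0, 15], [0, 0, 0, -0.3, 0, 0, 15], [0, 0, 0, -0.2, 0, 0, 15], [0, 0, 0, 0, 0, 0, 15]]}}

```text
time_s: 12.3
tool_pos: [0.5605, -0.2608, 0.172]
orientation: [[-0.96, -0.28, -0.0], [-0.28, 0.96, -0.0], [0.0, 0.0, -1.0]]
ft_force: [1.1, 0.2, -1.6]
opening: 0.322
```

Request:
{"fn": "step_arm", "kwargs": {"motion": [[0, 0, 0, -0.2, 0, 0, 15], [0, 0, 0, -0.3, 0, 0, 15], [0, 0, 0, -0.3, 0, 0, 15], [0, 0, 0, -0.3, 0, 0, 15], [0, 0, 0, -0.2, 0, 0, 15], [0, 0, 0, 0, 0, 0, 15], [0, 0, 0, 0, 0, 0, 15]]}}

```text
time_s: 13.0
tool_pos: [0.5908, -0.2525, 0.1722]
orientation: [[-0.96, -0.279, -0.0], [-0.279, 0.96, -0.0], [0.001, -0.0, -1.0]]
ft_force: [-0.5, 0.3, -1.5]
opening: 0.322
```

```bash
python3 chk.py on
```

```text
[ 0.5908 -0.2525  0.1722] [-0.1   0.52  0.67  1.43 -0.32  1.31  2.44] 0.322 [-0.45  0.29 -1.48]
TCP cab mm [[ 37.4   0.4 172.2]]
scene fob 422 [[30.0, -23.0, 96.0], [44.0, -1.0, 166.0], [49.0, 21.0, 208.0]]
   z 100 87 x [32.4 42.5 44.6] y [-22.9  19.1]
   z 120 46 x [36.3 43.3 44.5] y [-23.1  20.8]
   z 140 50 x [40.1 43.8 44.8] y [-23.1  20.5]
   z 160 59 x [41.5 45.4 47.6] y [-22.9  18.6]
   z 180 60 x [45.2 46.6 47.9] y [-13.5  12.7]
   z 200 107 x [30.5 39.9 47.1] y [-12.6  12.7]
scene hook 31 [[37.0, -4.1, 132.2], [45.9, -1.3, 135.8], [58.3, 1.6, 137.8]]
side fob 1018 [[25.0, -54.0, 77.0], [30.0, -0.0, 163.0], [44.0, 22.0, 268.0]]
   z 60 32 x [28.9 30.2 31.5] y [-19.5  22.1]
   z 80 77 x [27.9 29.8 31.5] y [-20.9  21.6]
   z 100 193 x [28.1 30.4 40.1] y [-20.1  20. ]
   z 120 61 x [27.6 29.7 31.4] y [-20.6  20.5]
   z 140 114 x [28.3 30.  31.8] y [-20.9  21.2]
   z 160 178 x [25.7 28.5 33.8] y [-21.   21.4]
   z 180 154 x [25.4 27.  28.8] y [-13.4  21.3]
   z 200 162 x [26.4 33.7 43.2] y [-13.2  12.9]
   z 240 22 x [18.7 25.8 28.6] y [-60.8   0.3]
   z 260 16 x [24.4 26.8 33.4] y [-65.  -29.3]
side hook 56 [[9.1, -3.0, 132.7], [31.4, 0.2, 135.4], [47.3, 3.4, 145.3]]
wrist fob 5803 [[26.0, -55.0, 103.0], [31.0, -0.0, 195.0], [47.0, 21.0, 258.0]]
   z 80 25 x [30.7 31.1 31.4] y [-19.9  21.5]
   z 100 662 x [30.6 33.5 42.3] y [-19.1  20.4]
   z 120 285 x [30.4 31.  37.8] y [-20.4  21.6]
   z 140 511 x [30.4 31.  31.6] y [-20.4  21.3]
   z 160 666 x [27.6 28.3 31.5] y [-19.2  19.6]
   z 180 1100 x [27.4 28.  29. ] y [-13.   13.6]
   z 200 2345 x [28.3 35.9 45.6] y [-13.   13.4]
   z 220 49 x [25.7 48.8 50.1] y [-53.5 -33.7]
   z 240 114 x [21.  26.3 49.8] y [-62.5 -21.1]
   z 260 38 x [20.8 27.2 29. ] y [-65.3 -20.7]
wrist hook 421 [[10.4, -2.8, 132.8], [23.5, 0.7, 135.8], [37.4, 3.9, 145.2]]
```

View pics/on.png

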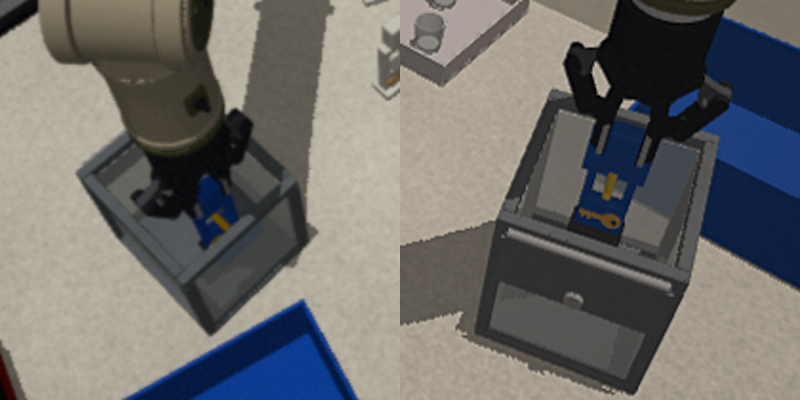

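The hook now passes through the window (side view, yellow at (610,185) in the crop). The fob is plumb at cabinet x 37, 6 mm tip-side of the seat. Lowering gently and watching the force.

Request:
{"fn": "step_arm", "kwargs": {"motion": [[0, 0, 0, 0, 0, 0.15, 15], [0, 0, 0, 0, 0, 0.2, 15], [0, 0, 0, 0, 0, 0.15, 15], [0, 0, 0, 0, 0, 0.1, 15], [0, 0, 0, 0, 0, 0, 15], [0, 0, 0, 0, 0, 0, 15]]}}

```text
time_s: 13.75
tool_pos: [0.5909, -0.2524, 0.1572]
orientation: [[-0.96, -0.279, -0.0], [-0.279, 0.96, -0.0], [0.0, -0.0, -1.0]]
ft_force: [0.4, -0.7, -0.7]
opening: 0.321
```

Request:
{"fn": "step_arm", "kwargs": {"motion": [[0, 0, 0, 0, 0, 0.04, 15], [0, 0, 0, 0, 0, 0.04, 15], [0, 0, 0, 0, 0, 0, 15]]}}

```text
time_s: 14.05
tool_pos: [0.5909, -0.2523, 0.1552]
orientation: [[-0.96, -0.279, -0.0], [-0.279, 0.96, 0.0], [0.0, 0.0, -1.0]]
ft_force: [-0.6, -0.7, -0.9]
opening: 0.318
```

Request:
{"fn": "step_arm", "kwargs": {"motion": [[0, 0, 0, 0, 0, 0.04, 15], [0, 0, 0, 0, 0, 0, 15], [0, 0, 0, 0, 0, 0, 15]]}}

```text
time_s: 14.35
tool_pos: [0.5909, -0.2524, 0.1543]
orientation: [[-0.96, -0.279, -0.0], [-0.279, 0.96, -0.0], [0.0, -0.0, -1.0]]
ft_force: [-0.0, -0.3, -0.9]
opening: 0.325
```

Request:
{"fn": "step_arm", "kwargs": {"motion": [[0, 0, 0, 0, 0, 0.04, 15], [0, 0, 0, 0, 0, 0, 15], [0, 0, 0, 0, 0, 0, 15]]}}

```text
time_s: 14.65
tool_pos: [0.591, -0.2524, 0.1538]
orientation: [[-0.96, -0.279, 0.0], [-0.279, 0.96, -0.0], [-0.0, -0.0, -1.0]]
ft_force: [-1.0, 0.7, 4.0]
opening: 0.322
```

Contact with the hook at TCP z 0.154, as predicted (window centre ≈ 0.114). Opening partly and checking.

Request:
{"fn": "step_arm", "kwargs": {"motion": [[0, 0, 0, 0, 0, 0, 30], [0, 0, 0, 0, 0, 0, 33], [0, 0, 0, 0, 0, 0, 36], [0, 0, 0, 0, 0, 0, 40], [0, 0, 0, 0, 0, 0, 42], [0, 0, 0, 0, 0, 0, 42], [0, 0, 0, 0, 0, 0, 42], [0, 0, 0, 0, 0, 0, 42]]}}

```text
time_s: 15.45
tool_pos: [0.5909, -0.2524, 0.1533]
orientation: [[-0.96, -0.279, -0.0], [-0.279, 0.96, -0.0], [0.0, 0.0, -1.0]]
ft_force: [0.4, -1.0, -0.1]
opening: 0.492
```

```bash
python3 chk.py rel
```

```text
[ 0.5909 -0.2524  0.1533] [-0.1   0.53  0.66  1.45 -0.33  1.27  2.44] 0.492 [ 0.41 -1.01 -0.13]
TCP cab mm [[ 37.5   0.5 153.3]]
scene fob 404 [[-5.0, -23.0, 15.0], [44.0, -2.0, 156.0], [48.0, 21.0, 189.0]]
   z 80 38 x [32.4 37.5 42.5] y [-23.3  12.7]
   z 100 47 x [38.1 43.7 45.1] y [-23.2  20.5]
   z 120 40 x [40.2 43.8 45.5] y [-23.2  20.6]
   z 140 81 x [33.2 44.6 47.3] y [-21.5  20.5]
   z 160 70 x [38.2 46.5 48.2] y [-15.6  10.9]
   z 180 122 x [31.  40.5 46.8] y [-14.5  11.7]
scene hook 18 [[45.6, -3.4, 133.8], [51.3, -1.1, 136.0], [58.4, 1.2, 139.3]]
side fob 949 [[25.0, -39.0, 61.0], [30.0, 0.0, 146.0], [45.0, 21.0, 252.0]]
   z 60 66 x [28.4 30.  31.9] y [-20.6  22. ]
   z 80 205 x [28.8 31.1 41.3] y [-19.8  19.9]
   z 100 61 x [28.6 30.2 31.5] y [-20.7  20.3]
   z 120 70 x [28.3 29.9 31.5] y [-20.6  20.4]
   z 140 199 x [26.2 29.6 40.6] y [-20.6  20.5]
   z 160 140 x [25.5 27.3 29.2] y [-13.2  13.5]
   z 180 178 x [26.2 33.3 44.3] y [-13.3  13.7]
   z 240 18 x [24.7 27.9 34.7] y [-65.6 -28.6]
side hook 26 [[7.4, -2.9, 133.1], [13.8, 0.2, 142.2], [31.0, 3.4, 146.0]]
wrist fob 6250 [[26.0, -58.0, 84.0], [31.0, -0.0, 172.0], [48.0, 21.0, 239.0]]
   z 40 11 x [30.9 31.2 31.6] y [-1.2 16.7]
   z 60 16 x [30.8 31.6 31.9] y [-20.8  21.5]
   z 80 642 x [30.7 33.6 42.9] y [-19.4  20.3]
   z 100 276 x [30.5 31.4 37.8] y [-20.4  21.5]
   z 120 448 x [30.5 31.2 32.1] y [-20.5  21.6]
   z 140 1143 x [28.  31.3 42.6] y [-20.9  21.4]
   z 160 1065 x [27.6 28.2 29.4] y [-13.   13.6]
   z 180 2477 x [28.2 35.7 46. ] y [-12.9  13.5]
   z 200 17 x [25.7 26.1 50.3] y [-56.8 -43.6]
   z 220 97 x [20.6 26.1 50. ] y [-62.5  14.7]
   z 240 58 x [25.  27.7 29.4] y [-66.8 -26.2]
wrist hook 381 [[9.9, -2.7, 132.9], [19.2, 0.2, 139.9], [30.6, 3.7, 145.3]]
```

View pics/rel.png

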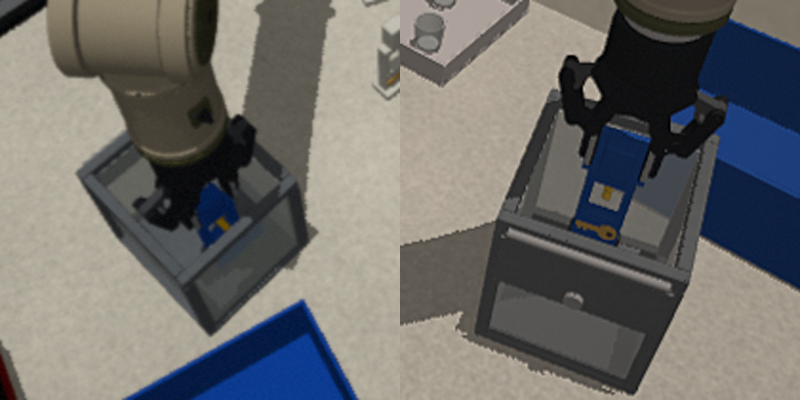

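View pics/rel_wrist.png

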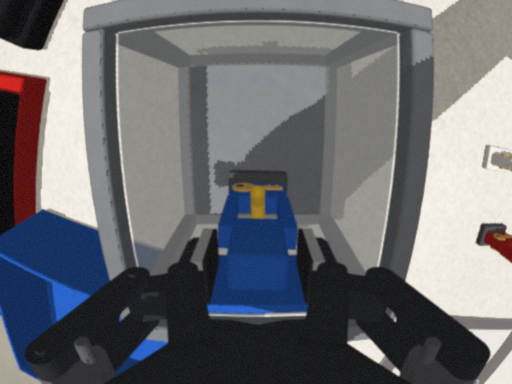

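Released. The fob hangs plumb on the bar and both pads are clear of the block. Retreating straight up.

Request:
{"fn": "step_arm", "kwargs": {"motion": [[0, 0, 0, 0, 0, -0.15, 42], [0, 0, 0, 0, 0, -0.3, 42], [0, 0, 0, 0, 0, -0.4, 42], [0, 0, 0, 0, 0, -0.5, 42], [0, 0, 0, 0, 0, -0.6, 42], [0, 0, 0, 0, 0, -0.8, 42], [0, 0, 0, 0, 0, -0.8, 42], [0, 0, 0, 0, 0, -0.8, 42], [0, 0, 0, 0, 0, -0.8, 42], [0, 0, 0, 0, 0, -0.6, 42]]}}

```text
time_s: 16.6
tool_pos: [0.5911, -0.2527, 0.3]
orientation: [[-0.96, -0.278, 0.002], [-0.278, 0.96, -0.001], [-0.002, -0.002, -1.0]]
ft_force: [0.3, -0.3, -0.8]
opening: 0.49
```

Request:
{"fn": "step_arm", "kwargs": {"motion": [[0, 0, 0, 0.5, 0, -0.3, 42], [0, 0, 0, 0.5, 0, 0, 42], [0, 0, 0, 0.5, 0, 0, 42], [0, 0, 0, 0.5, 0, 0, 42], [0, 0, 0, 0, 0, 0, 42], [0, 0, 0, 0, 0, 0, 42], [0, 0, 0, 0, 0, 0, 42], [0, 0, 0, 0, 0, 0, 42], [0, 0, 0, 0, 0, 0, 42], [0, 0, 0, 0, 0, 0, 42]]}}

```text
time_s: 17.6
tool_pos: [0.5431, -0.2662, 0.3043]
orientation: [[-0.96, -0.279, -0.0], [-0.279, 0.96, -0.0], [0.0, -0.0, -1.0]]
ft_force: [0.1, 0.1, -0.6]
opening: 0.494
```

```bash
sed -i 's/(wc\[...,0\]<(T.*+22)/(wc[...,0]<55)/' chk.py; python3 chk.py fin
python3 - <<'E'
from bench import env
from h import *
i=env.get_image("side");W=cloud(i);h=hsv(i);H,S=h[...,0],h[...,1]
m=(W[...,2]>0.136)&(W[...,2]<0.149)&(W[...,0]<.63)&(W[...,0]>.5)&(W[...,1]>0)&(W[...,1]<.15)
print("red top now",W[m].mean(0),"before .5742 .0805 .1414")
E
```

```text
[ 0.5431 -0.2662  0.3043] [-0.11  0.37  0.72  1.32 -0.24  1.54  2.44] 0.494 [ 0.11  0.11 -0.58]
TCP cab mm [[-12.2   0.6 304.3]]
scene fob 464 [[-48.0, -23.0, 10.0], [43.0, -3.0, 153.0], [48.0, 47.0, 188.0]]
   z 80 42 x [32.6 38.  43.5] y [-23.   13.2]
   z 100 45 x [34.3 43.6 45.1] y [-23.2  20.1]
   z 120 49 x [37.  43.7 45. ] y [-23.1  20.2]
   z 140 100 x [31.5 43.2 47.3] y [-22.9  20.2]
   z 160 66 x [37.1 46.7 48.3] y [-15.3  11. ]
   z 180 145 x [29.9 39.3 47.5] y [-14.8  11.5]
scene hook 28 [[45.5, -4.6, 132.2], [51.8, -1.2, 135.1], [58.8, 2.9, 138.7]]
side fob 953 [[-24.0, -50.0, 61.0], [30.0, 0.0, 146.0], [44.0, 21.0, 356.0]]
   z 60 66 x [28.5 30.3 31.8] y [-21.1  21.5]
   z 80 204 x [28.8 31.  41.3] y [-19.8  19.8]
   z 100 58 x [28.3 29.8 31.5] y [-20.6  20.5]
   z 120 71 x [28.3 30.1 32.3] y [-20.5  20.3]
   z 140 206 x [26.  29.7 41.3] y [-21.   20.9]
   z 160 141 x [25.5 27.4 29.4] y [-12.7  13.5]
   z 180 169 x [26.3 33.3 43.8] y [-12.9  13.5]
   z 340 14 x [-25.  -22.4 -14.4] y [-53.5 -20.8]
side hook 26 [[8.5, -3.1, 133.8], [13.4, 0.0, 142.0], [29.5, 3.4, 147.3]]
wrist fob 1701 [[-28.0, -56.0, 85.0], [31.0, -5.0, 180.0], [46.0, 21.0, 392.0]]
   z 80 193 x [30.9 33.6 42.8] y [-18.9  20.2]
   z 100 76 x [30.6 31.4 38.3] y [-19.6  20.5]
   z 120 98 x [30.5 31.2 32.1] y [-19.6  21.4]
   z 140 273 x [28.  31.6 43. ] y [-20.5  21. ]
   z 160 209 x [27.8 28.3 29.3] y [-12.4  13.9]
   z 180 519 x [28.5 36.6 45.4] y [-12.4  13.5]
   z 320 31 x [-18.8  -2.4  -0.7] y [-34.4 -20.2]
   z 340 106 x [-24.3 -23.5  -0.8] y [-53.  -20.3]
   z 360 144 x [-24.2 -21.8   0.1] y [-58.5  -3.5]
   z 380 51 x [-29.5 -24.5 -20.5] y [-60.2 -12.9]
wrist hook 97 [[10.2, -3.1, 132.8], [18.9, 0.2, 139.8], [30.3, 3.5, 145.4]]
red top now [0.57421568 0.08034493 0.14131755] before .5742 .0805 .1414
```

View pics/fin.png

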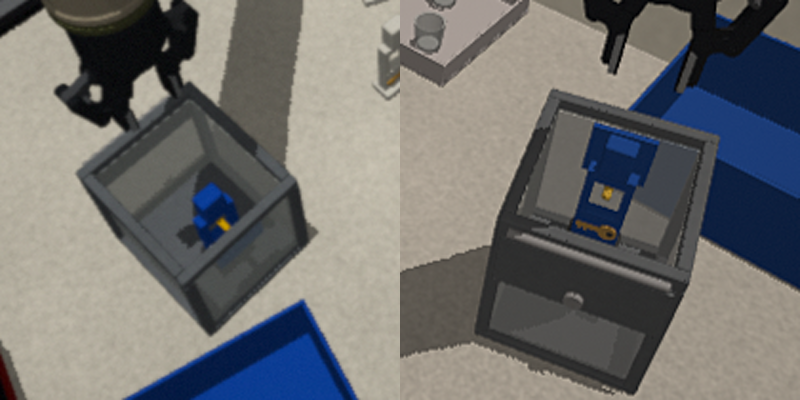

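The fob hangs plumb at cabinet x≈37, y≈0, with its top at about 185 mm. It has not moved between the two checks, and the red fob has not moved either. Handing in.

```bash
python3 -c "
from bench import env
print(env.sign_off())"
```

```text
the job is handed in; nothing more can be done
None
```

The blue-fob key is hanging by its window on the hook inside the cabinet, and I handed the job in at about 17.8 s; the sign-off gave no verdict. I gripped its top block across the 28 mm width and lowered it through the hatch on the tip side. Then I slid it onto the bar, set it down until light contact (about 4 N), released it and withdrew straight up.

**Last checks, all within the limits:**
- **Position:** the window centre is about 6 mm towards the tip from the seat and within 2 mm sideways. By height it is about 21 mm below the seat (top at roughly 185 mm).
- **At rest:** the plate faces stay at the same x at every height, so the fob hangs plumb. Its position was the same in the two checks, about 2 s apart.
- **Red fob:** it is within 1 mm of where it started.
- **Contact:** the wrist force showed only noise inside the hatch, apart from the set-down on the hook, so I saw no sign of touching the cabinet.

**Disagreements:** the cameras differ from each other by 1–3 mm, which is about the calibration limit. When I closed on the fob, the fingertips briefly pressed about 6 N on the key's shoulders, without harm.

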